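Scrap the broken control board

ROBOT

A 6-joint arm with a two-finger parallel gripper is mounted at the origin on the work surface. World frame = base frame: x ahead of the robot, y to its left, z up, the work surface at z = 0. Lengths are in m, angles in degrees, forces in N, time in s.
With the tool pointing down it reaches from about 0.275 to 0.75 m from the base axis. Payload 10.2 kg.
Tool frame: the origin (TCP) lies midway between the tips of the shut fingers; the grasp point (between the pads) lies env.grip_depth behind it (env.grip_depth is the distance from the TCP to the grasp point, in m); y points along the fingers, x is the direction in which the jaws open and shut, and the axes are right-handed (so a half turn about y gives the same grasp; the last joint's range is limited). The gripper opens to 88 mm and grips with 3 to 60 N. Pads are 18 mm wide; open, the fingers measure 123 mm over their backs; the gripper's body (75 mm by 187 mm) begins 45 mm behind the grasp point.
Start: joints at [51.257, 17.928, 85.812, -0, 76.261, -12.8], TCP at [0.23, 0.472, 0.239] pointing down, gripper open.
Joint ranges: [-168.41, 168.41], [-55.51, 124.54], [10.69, 146.95], [-70.63, 250.63], [1, 178], [-165.06, 165.06]. Speed limits (degrees/s): [136.94, 136.94, 172.46, 180, 180, 180].

INTERFACE

Orientations are given as a 3x3 rotation matrix whose columns are the frame's x, y, z axes.
In Python, from workcell import env, cams, close_job gives the robot as it stands.
- The arm moves only by the tool move_arm, never from a script. Its argument "targets" is a list that holds one entry, the list of rows, each a list of 5 numbers: the shift along the tool's x, y, z in m, then the turn about the tool's y in rad, then the opening, from 0 (shut) to 1 (fully open). A call has 1 to 10 rows; each row shifts and turns the commanded pose from where the row before left it, along the tool's axes as they then stand; what a row does not reach is not made up. A row lasts 1/10 s, in which the tool goes at most 50 mm and 8.59 degrees, less where a joint would pass 70% of its speed; a pose out of reach is approached as far as the arm can. A call with a gripper value outside its range is refused whole. The fingers move at their own pace and stop on an object; "newtons" is the grip in N (left out, the last holds). Time passes only in rows, so rows that do not move let the fingers close. It gives the time, the measured TCP pose, the force and the opening at its end, in the units of the state.
- env.state(): the state, without advancing time (a new reading comes with each control period).
- cams.grab_frame(name): name is "side" or "top"; returns the picture (400x640x3 uint8, red, green, blue); there is no depth.
- cams.camera_model(name): a dict with "fx", "fy", "cx", "cy" (pixels), "distortion" ([k1, k2, p1, p2, k3] as OpenCV has them; the pictures are not rectified), "xyz" and "orientation" of the camera in the world. Camera axes: x right, y up, looking along -z (the intrinsics and any distortion apply to the point x, -y, -z); pixel columns grow to the right and rows downward; lengths in m; the calibration is good to about 2 mm. A picture is of the moment at which its call begins. camera_model takes no time and is no camera call.
- close_job(): hands the job in, once; it reports no verdict.
The state is a dict: "t": time; "joint_positions": joint angles; "dq": joint speeds; "joint_efforts": joint torques, N m; "ee_pos": TCP position; "tcp_rot": TCP orientation; "wrist_force": force on the tool from outside, world axes, zero at the start; "torque": the same for the moment, N m; "width": finger opening in m.
Only numpy, scipy, OpenCV 4.12 (cv2) and the standard library are available. Lean on these libraries where they do the work, as an engineer would, in place of code of your own. Each camera call takes 0.05 s, during which the arm holds its last target. There are 200 camera calls.

TASK

One of the three control boards leaning in the black rack has a corner broken off. Draw it out of its slot along the slot's lean and drop it into the wire scrap basket, letting go low over or inside the basket, not tossing it from a height. Leave the two whole boards in their slots, keep the basket standing about where it is, and do not knock the other things on the bench about.

Things in the scene. Friction and masses are not known exactly. Their poses are not given: they have to be found in the camera images.
- reject_board: broken control board, loose, 0.17 kg: rigid plate 95 mm wide (own y), 105 tall (z), 8 thick (x), aluminium on -x, green on +x with flat chips at the sides. Its top +y corner is missing (30 x 30 mm notch). Origin: middle of its bottom edge, 20 mm above the bench. It stands in one of the rack's three slots, z leaning 27 degrees from vertical towards the rack's -x, and slides out freely along z
- reject_grip (a point): good place to pinch the broken board across its 8 mm thickness, fingers pointing along its own -z: on its middle line 83 mm above its bottom edge (22 mm below the top edge), mid-thickness. The slot covers the lowest 38 mm; above that both faces are free at the middle (chips stay over 16 mm from the middle line)
- reject_centre (a point): centre of the broken board's full outline, 52.5 mm above its bottom edge; judged for being in the basket
- good_board_a: a whole control board, same size and frame as the broken one but with all its corners, in another slot; stays there
- good_board_b: the other whole control board, likewise; stays there
- rack: black plastic rack, fixed, base 110 (x) x 353 (y) mm, walls up to 60 mm high; origin under its base's centre, on the bench. Three slots in line along y, 115 mm apart, each 11 mm wide, 107 long and 38 deep, leaning 27 degrees towards its -x. It stands left or right on the mat, the basket on the other side; yaw within 0.2 rad of facing the robot
- scrap_basket: open wire basket, loose, 0.9 kg, 240 (x) x 180 (y) x 100 mm high (rim), walls 4 mm, floor 3 mm; origin under the centre of its floor, on the bench. A small old heatsink, 40 x 50 x 22 mm, already lies in it towards its +x end
- flux_tin: small steel tin, 50 mm across, 30 mm high, behind the rack; bystander, origin under its centre
- solder_spool: grey spool, 56 mm across, 40 mm high, standing behind the rack; bystander, origin under its centre
- screwdriver: screwdriver about 170 mm long lying just in front of the rack (on its -x side), about 25 mm high; bystander, origin at its middle underside
- spray_can: spray can 52 mm across, about 160 mm tall, at the right; bystander, origin under its centre
- multimeter: multimeter 140 x 72 x 35 mm lying at the left; bystander, origin under its centre
- swab_jar: jar 60 mm across, 70 mm high at the right; bystander, origin under its centre
There are look-alikes about, which are no part of the job. Leave any orange or purple look-alike of the reject_board alone.

How it is judged (in metres and radians):
On the way:
1. the broken board is held between the fingers and drawn clear of its slot, with the rack left behind (contact force between reject_board and the fingers above 1 N and distance of reject_centre from where it was at the start of the episode above 0.06 m and contact force between reject_board and rack below 0.1 N), for 0.1 s.
At the end, for the whole second after the job is handed in: The broken board is let go, at rest in the basket (its centre within 110 mm along, 80 mm across and 95 mm above the basket's origin); the basket is flat (0.1 rad) and within 60 mm of where it was; both whole boards are in their slots, moved under 15 mm (x of reject_centre in the frame of scrap_basket between -0.11 and 0.11 m and y of reject_centre in the frame of scrap_basket between -0.08 and 0.08 m and z of reject_centre in the frame of scrap_basket between 0 and 0.095 m and linear speed of reject_board below 0.03 m/s and angle between scrap_basket's own z axis and vertical below 0.1 rad and distance of scrap_basket from where it was at the start of the episode below 0.06 m and distance of each of good_board_a, good_board_b from where it was at the start of the episode below 0.015 m); the robot touches nothing.
It fails at once if the broken board is let go or thrown high up (its centre more than 0.25 m above the bench, about 150 mm over the rim, with no finger on it) (contact force between reject_board and the fingers below 0.01 N and height (world z) of reject_centre above 0.25 m).
It fails at once if a whole board is pulled from its slot (moved more than 25 mm) (distance of any of good_board_a, good_board_b from where it was at the start of the episode above 0.025 m).
It fails at once if another thing on the bench is knocked about (moved more than 40 mm) (distance of any of flux_tin, solder_spool, screwdriver, spray_can, multimeter, swab_jar from where it was at the start of the episode above 0.04 m).
It also fails if it takes over 48 s, if anything falls off the work surface, if the arm or the gripper's body presses on something with over 40 N, if the wrist force passes 120 N, or if a joint passes its speed limit or range.

## Working session

There is one attempt and no reset: what is moved stays moved. The work goes in short steps, Python scripts to look and compute and a tool call to move; the robot and the scene stay as the last step left them, time stands still between calls to the robot, and variables do not carry over. Pictures are saved under pics/ and viewed, on a budget of 10 in all, crops included, one or two more only if the job needs it, and the job is handed in when it is done.

Besides the shell and the picture viewer there is one more tool, called after "Call:" as name([rows], argument=value, ...), one row to a line, values as JSON. move_arm: Moves the arm, as the interface text tells. Its arguments: {"type":"object","properties":{"targets":{"type":"array","items":{"type":"array","items":{"type":"array","items":{"type":"number"}}}},"newtons":{"type":"number"}},"required":["targets"]}

```bash
mkdir -p pics; ls; python3 - <<'E'
from workcell import env,cams
import cv2
for n in("side","top"):
    im=cams.grab_frame(n); cv2.imwrite(f"pics/{n}0.png",im[:,:,::-1]); print(n,cams.camera_model(n))
s=env.state(); print(s, env.grip_depth)
E
```

```text
pics
side {'fx': 403.97553174367624, 'fy': 403.97553174367624, 'cx': 324.5855906189367, 'cy': 194.8862867312045, 'distortion': array([-0.04829529,  0.        ,  0.        ,  0.        ,  0.        ]), 'xyz': array([ 0.24885097, -0.92496445,  0.85849841]), 'orientation': array([[ 0.97902987,  0.12505876, -0.16081296],
       [-0.20362125,  0.62489623, -0.75368633],
       [ 0.00623634,  0.77062637,  0.6372567 ]])}
top {'fx': 406.2239522662052, 'fy': 406.2239522662052, 'cx': 313.2638307040228, 'cy': 194.27305821116354, 'distortion': array([0.02645602, 0.        , 0.        , 0.        , 0.        ]), 'xyz': array([ 0.23604355, -0.00767216,  1.21897998]), 'orientation': array([[ 1.52780782e-02,  9.81179835e-01, -1.92490809e-01],
       [-9.99876473e-01,  1.57027217e-02,  6.80567088e-04],
       [ 3.69038830e-03,  1.92456633e-01,  9.81298540e-01]])}
{'t': 0.1, 'joint_positions': array([ 5.12573424e+01,  1.79549899e+01,  8.58482073e+01,  3.27441645e-04,
        7.62585470e+01, -1.27998467e+01]), 'dq': array([ 0.09617301, -0.08660724, -0.04143946,  0.0339412 ,  0.05747236,
        0.05255401]), 'joint_efforts': array([ 1.92986750e-03, -4.02807820e+01, -2.52644777e+01,  6.95542060e-02,
        3.41787294e-02, -5.18175045e-05]), 'ee_pos': array([0.22955307, 0.47192962, 0.23823896]), 'tcp_rot': array([[ 4.37474677e-01, -6.78741988e-04, -8.99230475e-01],
       [ 8.99230118e-01, -8.37046550e-04,  4.37475135e-01],
       [-1.04963051e-03, -9.99999419e-01,  2.44158569e-04]]), 'wrist_force': array([-0.18659474,  0.13689033,  0.12654117]), 'torque': array([-0.05679384, -0.02777197,  0.02633935]), 'width': 0.08800555042042704} 0.0187
```

View pics/side0.png

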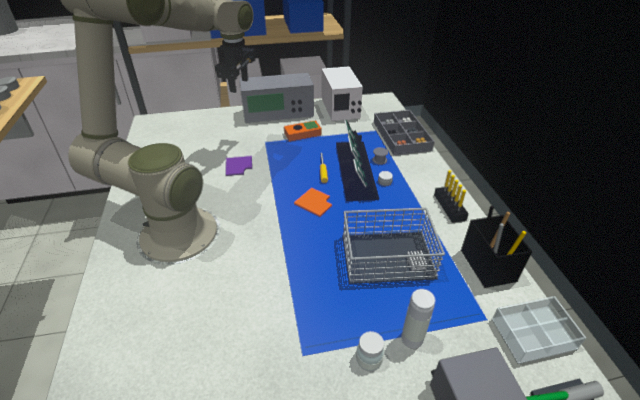

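View pics/top0.png

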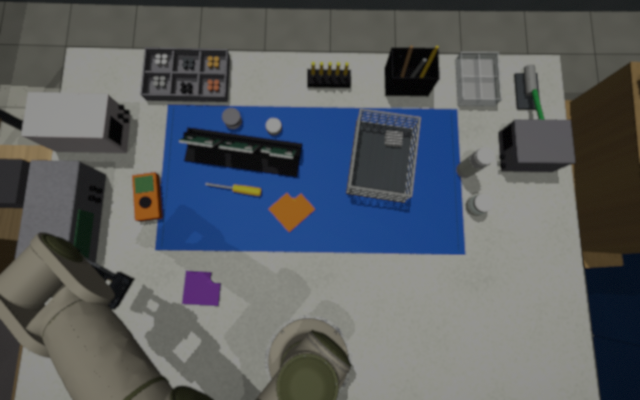

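The side view shows the rack around (357,165) and the basket around (390,245). In the top view the rack runs from about (185,130) to (300,175), and the basket is around (385,155). Next I'll enlarge the rack and basket.

```bash
python3 - <<'E'
import cv2,numpy as np
t=cv2.imread("pics/top0.png"); s=cv2.imread("pics/side0.png")
a=cv2.resize(t[115:185,170:310],None,fx=5.7,fy=5.7,interpolation=cv2.INTER_CUBIC)
cv2.imwrite("pics/c1.png",cv2.convertScaleAbs(a,alpha=1.6,beta=15))
b=cv2.resize(s[110:210,300:420],None,fx=6,fy=6,interpolation=cv2.INTER_CUBIC)
cv2.imwrite("pics/c2.png",cv2.convertScaleAbs(b,alpha=1.6,beta=15))
E
```

```text
(no output)
```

View pics/c1.png

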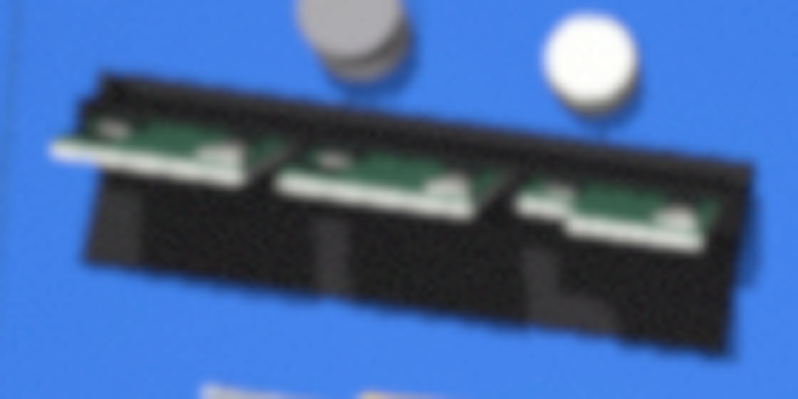

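View pics/c2.png

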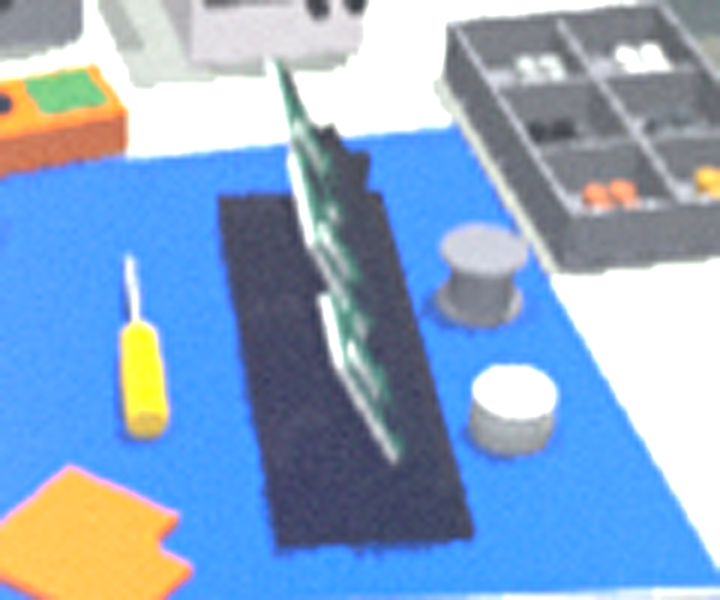

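```bash
cat > h.py <<'E'
import numpy as np,cv2
from workcell import cams
F=np.diag([1.,-1,-1])
def proj(n,P):
    m=cams.camera_model(n);R=(m['orientation']@F).T
    K=np.array([[m['fx'],0,m['cx']],[0,m['fy'],m['cy']],[0,0,1]])
    return cv2.projectPoints(np.array(P,float).reshape(-1,1,3),cv2.Rodrigues(R)[0],-R@m['xyz'],K,m['distortion'])[0].reshape(-1,2)
def atz(n,uv,z):
    m=cams.camera_model(n);K=np.array([[m['fx'],0,m['cx']],[0,m['fy'],m['cy']],[0,0,1]])
    q=cv2.undistortPoints(np.array(uv,float).reshape(-1,1,2),K,m['distortion']).reshape(-1,2)
    d=np.c_[q,np.ones(len(q))]@(m['orientation']@F).T
    return m['xyz']+d*((z-m['xyz'][2])/d[:,2])[:,None]
L=np.radians(27)
def Rz(a): return np.array([[np.cos(a),-np.sin(a),0],[np.sin(a),np.cos(a),0],[0,0,1]])
def Rb(yaw): return Rz(yaw)@np.array([[np.cos(L),0,-np.sin(L)],[0,1,0],[np.sin(L),0,np.cos(L)]])
E
python3 - <<'E'
from h import *
from scipy.optimize import least_squares
c=lambda p:np.array(p)/5.7+[170,115]-.4
loc=[[0,162.5-0,105],[0,67.5,105],[0,47.5,105],[0,-47.5,105],[0,17.5-115,105],[0,-162.5,105]]
loc=np.array(loc)/1000.; loc[0,1]=.1625
px=c([[52,150],[245,180],[278,183],[473,211],[568,226],[704,243]])
f=lambda v:Rb(v[2])@loc.T
W=lambda v,l:(np.array([v[0],v[1],.02])[:,None]+Rb(v[2])@np.array(l).T).T
r=least_squares(lambda v:(proj('top',W(v,loc))-px).ravel(),[.55,.2,0])
print(r.x,r.fun.round(2))
v=r.x
rb=W(v,[[0,-.115,0]])[0];print('reject origin',rb)
for l in([0,.0175-.115,.105],[0,-.1625,.105],[0,-.1625,.04]): print((proj('side',W(v,[l]))[0]-[300,110])*6)
v2=least_squares(lambda v:np.r_[(proj('top',W(v,loc))-px).ravel(),(proj('side',W(v,loc[4:]))-(np.array([[325,298],[338,365]])/6+[300,110])).ravel()],[.55,.2,0])
print(v2.x,v2.fun.round(2))
# basket
s=cv2.imread("pics/side0.png");t=cv2.imread("pics/top0.png")
a=cv2.resize(t[95:215,335:500],None,fx=4.8,fy=4.8,interpolation=cv2.INTER_CUBIC)
cv2.imwrite("pics/c3.png",cv2.convertScaleAbs(a,alpha=1.5,beta=15))
E
```

```text
[ 0.62644196  0.20689054 -0.12959277] [ 0.28  0.22 -0.46 -0.3   0.72  0.17 -0.34 -0.01  0.46 -0.15 -0.66  0.1 ]
reject origin [0.61158047 0.09285486 0.02      ]
[321.9373455  294.21455455]
[338.29172711 365.0793994 ]
[386.78361325 450.21154598]
[ 0.62654393  0.20676411 -0.12889371] [ 0.33  0.23 -0.41 -0.32  0.78  0.15 -0.28 -0.05  0.52 -0.21 -0.59  0.03
 -0.45 -0.61  0.13  0.04]
```

View pics/c3.png

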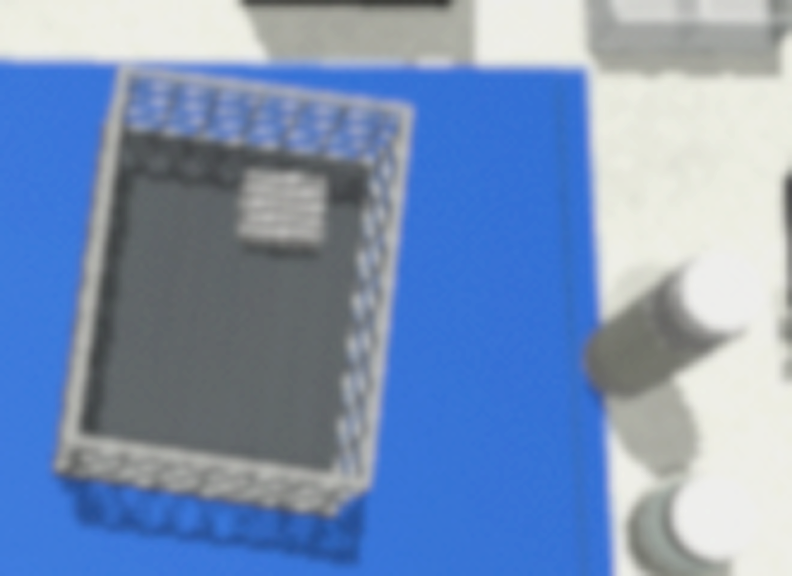

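The broken board is the rightmost one in the top view, with its notch at crop (545,205). The board fit is good to under 1 px in both views. The basket rim corners in crop c3 are about (123,67), (412,105), (370,480) and (72,437), and the heatsink is at (283,207).

The tool can only turn about the vertical, so I can't tilt it to match the board's lean. Above the notch the board is only 65 mm wide, so I'll pinch it across its two edges there. The pads then lie flat on the edges whatever the lean.

```bash
cat >> h.py <<'E'
def rows(s,target,world_dir=None):
    "shift in tool axes from commanded/measured pose"
    return s['tcp_rot'].T@(np.array(target)-s['ee_pos'])
V=np.array([.6265,.2068,-.129]); RB=Rb(V[2]); O=np.array([V[0],V[1],.02])+RB@[0,-.115,0]
G=O+RB@[0,-.015,.0925]; G[2]=.093
E
python3 - <<'E'
from h import *
from workcell import env
c=atz('top',np.array([[123,67],[412,105],[370,480],[72,437]])/4.8+[335,95]-.4,.1)
print(c.round(3),np.linalg.norm(np.diff(c[[0,1,2,3,0]],axis=0),axis=1).round(3),'centre',c.mean(0).round(4))
d=(c[0]+c[1]-c[2]-c[3]);print('yaw',np.arctan2(d[1],d[0]))
print('heatsink',atz('top',np.array([[283,207]])/4.8+[335,95],.025).round(3), 'can',atz('top',np.array([[610,375]])/4.8+[335,95],.0).round(3))
s=env.state();y=np.arctan2(s['tcp_rot'][1,0],s['tcp_rot'][0,0]);print('G',G,'O',O,'bz',RB[:,2],'turn',-(V[2]+np.pi/2-y))
R0=s['tcp_rot'];print('tool shift (initial axes) to hover', rows(s,G+[0,0,.11]))
E
```

```text
[[ 0.713 -0.142  0.1  ]
 [ 0.691 -0.317  0.1  ]
 [ 0.459 -0.284  0.1  ]
 [ 0.482 -0.11   0.1  ]] [0.176 0.235 0.175 0.233] centre [ 0.5864 -0.2134  0.1   ]
yaw -0.13675576720253255
heatsink [[ 0.65  -0.254  0.025]] can [[ 0.549 -0.466  0.   ]]
G [0.56813128 0.0832824  0.093     ] O [0.61170611 0.09275553 0.02      ] bz [-0.45021831  0.05840248  0.89100652] turn -0.32378870127415205
tool shift (initial axes) to hover [-0.20132691  0.03533445 -0.47449195]
```

Call:
move_arm([
  [[-0.0168, 0, -0.0395, 0, 1], [-0.0168, 0, -0.0395, 0, 1], [-0.0168, 0, -0.0395, 0, 1], [-0.0168, 0, -0.0395, 0, 1], [-0.0168, 0, -0.0395, 0, 1], [-0.0168, 0, -0.0395, 0, 1], [-0.0168, 0, -0.0395, 0, 1], [-0.0168, 0, -0.0395, 0, 1], [-0.0168, 0, -0.0395, 0, 1], [-0.0168, 0, -0.0395, 0, 1]],
])

```text
t: 1.1
ee_pos: [0.5122, 0.1466, 0.2385]
tcp_rot: [[0.438, -0.001, -0.899], [0.899, 0.0, 0.438], [-0.0, -1.0, 0.001]]
wrist_force: [0.9, 0.8, -0.1]
width: 0.0881
```

Call:
move_arm([
  [[-0.0168, 0, -0.0395, 0, 1], [-0.0168, 0, -0.0395, 0, 1], [0, 0, 0, -0.11, 1], [0, 0, 0, -0.11, 1], [0, 0, 0, -0.104, 1], [0, 0, 0, 0, 1], [0, 0, 0, 0, 1], [0, 0, 0, 0, 1]],
])

```text
t: 1.9
ee_pos: [0.5677, 0.0835, 0.2386]
tcp_rot: [[0.13, -0.0, -0.991], [0.991, -0.0, 0.13], [-0.0, -1.0, 0.0]]
wrist_force: [-0.3, -0.2, -0.1]
width: 0.0883
```

```bash
cat > st.py <<'E'
from h import *
from workcell import env
s=env.state();R=s['tcp_rot']
print(s['t'],s['ee_pos'].round(4),'w',s['width'],'F',s['wrist_force'].round(1),'yaw err',V[2]+np.pi/2-np.arctan2(R[1,0],R[0,0]))
print('to hover',rows(s,G+[0,0,.1]).round(4),'to G',rows(s,G).round(4),'tilt',R[:,1].round(4))
E
python3 st.py
```

```text
1.9 [0.5677 0.0835 0.2386] w 0.08825810418360051 F [-0.3 -0.2 -0.1] yaw err 0.0017506392611794652
to hover [-0.0001  0.0456 -0.0005] to G [-1.000e-04  1.456e-01 -5.000e-04] tilt [-2.e-04 -0.e+00 -1.e+00]
```

Descend to about 20 mm above the grasp height and check with the side camera.

Call:
move_arm([
  [[0, 0.03, 0, 0, 1], [0, 0.03, 0, 0, 1], [0, 0.03, 0, 0, 1], [0, 0.02, 0, 0, 1], [0, 0.01, 0, 0, 1], [0, 0, 0, 0, 1], [0, 0, 0, 0, 1]],
])

```text
t: 2.6
ee_pos: [0.5682, 0.0834, 0.1197]
tcp_rot: [[0.129, 0.002, -0.992], [0.992, -0.0, 0.129], [0.0, -1.0, -0.002]]
wrist_force: [-0.8, 0.3, 0.2]
width: 0.0879
```

```bash
python3 - <<'E'
from h import *
a=cams.grab_frame('side')[:,:,::-1];b=cams.grab_frame('top')[:,:,::-1]
z=lambda i:cv2.resize(i,(560,420) ,interpolation=cv2.INTER_CUBIC)
a=z(a[100:205,300:440]);b=z(b[90:195,190:330])
cv2.imwrite('pics/d1.png',cv2.convertScaleAbs(cv2.resize(np.hstack([a,b]),(800,300)),alpha=1.6,beta=15))
E
python3 st.py
```

```text
2.7 [0.5684 0.0834 0.12  ] w 0.08765738940719967 F [ 0.6 -0.1  0. ] yaw err -2.576927161435094e-06
to hover [-0.0002 -0.073   0.    ] to G [-0.0002  0.027   0.0003] tilt [ 2.2e-03 -1.0e-04 -1.0e+00]
```

View pics/d1.png

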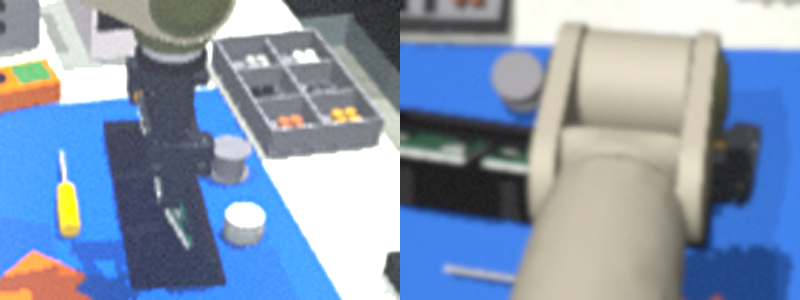

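The side view shows the near finger at about (163,190), in line with the board's top near corner, and nothing touching. I'll go down and close.

Call:
move_arm([
  [[0, 0.013, 0, 0, 1], [0, 0.013, 0, 0, 1], [0, 0, 0, 0, 1], [0, 0, 0, 0, 1], [0, 0, 0, 0, 0.6], [0, 0, 0, 0, 0.6], [0, 0, 0, 0, 0.6], [0, 0, 0, 0, 0.6], [0, 0, 0, 0, 0.6], [0, 0, 0, 0, 0.6]],
], newtons=35)

```text
t: 3.7
ee_pos: [0.5678, 0.0836, 0.093]
tcp_rot: [[0.128, 0.0, -0.992], [0.992, 0.0, 0.128], [0.0, -1.0, -0.0]]
wrist_force: [-0.2, 1.9, 2.5]
width: 0.0644
```

```bash
python3 st.py
```

```text
3.7 [0.5678 0.0836 0.093 ] w 0.06436683044350541 F [-0.2  1.9  2.5] yaw err -0.00024026111618358215
to hover [-0.0002 -0.1    -0.0004] to G [-0.0002 -0.     -0.0004] tilt [ 4.e-04  2.e-04 -1.e+00]
```

Call:
move_arm([
  [[0, 0, 0, 0, 0.5], [0, 0, 0, 0, 0.5], [0, -0.0045, 0.00227, 0, 0.5], [0, -0.0045, 0.00227, 0, 0.5], [0, -0.0045, 0.00227, 0, 0.5], [0, -0.0045, 0.00227, 0, 0.5]],
], newtons=45)

```text
t: 4.3
ee_pos: [0.5584, 0.0845, 0.111]
tcp_rot: [[0.128, -0.0, -0.992], [0.992, -0.0, 0.128], [-0.0, -1.0, 0.0]]
wrist_force: [1.0, -0.6, -0.8]
width: 0.0645
```

Call:
move_arm([
  [[0, -0.0089, 0.00454, 0, 0.5], [0, -0.0089, 0.00454, 0, 0.5], [0, -0.0089, 0.00454, 0, 0.5], [0, -0.0089, 0.00454, 0, 0.5], [0, -0.0089, 0.00454, 0, 0.5], [0, -0.0089, 0.00454, 0, 0.5], [0, -0.0089, 0.00454, 0, 0.5], [0, 0, 0, 0, 0.5], [0, 0, 0, 0, 0.5]],
])

```text
t: 5.2
ee_pos: [0.5272, 0.0887, 0.1731]
tcp_rot: [[0.128, 0.0, -0.992], [0.992, 0.0, 0.128], [0.0, -1.0, -0.0]]
wrist_force: [0.5, 0.4, -2.3]
width: 0.0639
```

```bash
python3 - <<'E'
from h import *
a=cams.grab_frame('side')[:,:,::-1]
a=cv2.resize(a[80:205,290:440],(780,600),interpolation=cv2.INTER_CUBIC)
cv2.imwrite('pics/e1.png',cv2.convertScaleAbs(a,alpha=1.6,beta=15))
E
python3 st.py
```

```text
5.25 [0.5271 0.0886 0.1727] w 0.06466101817906479 F [ 1.2 -0.1 -1.8] yaw err -0.00011466408692228924
to hover [-0.     -0.0203 -0.0413] to G [-0.      0.0797 -0.0414] tilt [-4.e-04 -0.e+00 -1.e+00]
```

View pics/e1.png

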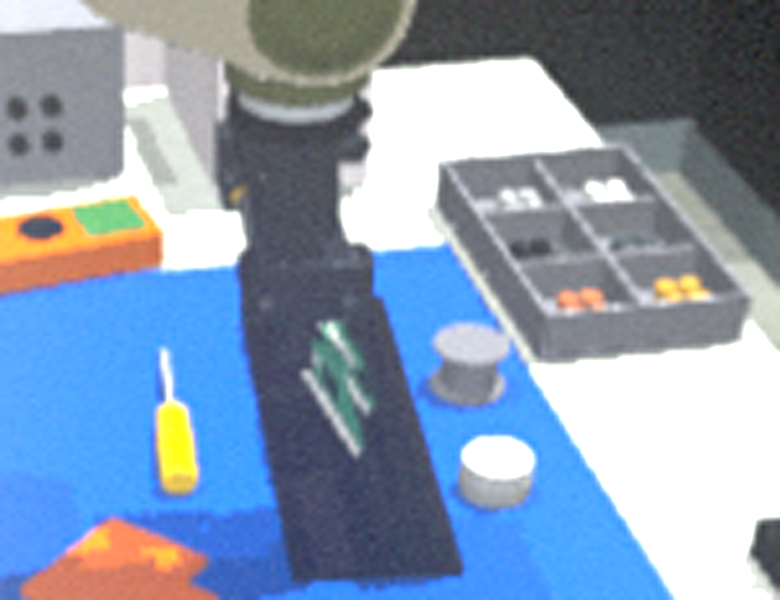

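Board is held clear of the slot at the same lean: its near edge runs from (305,375) to (360,455), and the wrist force shows its weight. Next I'll raise it and carry it over the basket.

Call:
move_arm([
  [[0, -0.014, 0, 0, 0.5], [0, -0.014, 0, 0, 0.5], [0, -0.014, 0, 0, 0.5], [0, -0.014, 0, 0, 0.5], [0, 0, 0, 0, 0.5]],
])

```text
t: 5.75
ee_pos: [0.5279, 0.0886, 0.2301]
tcp_rot: [[0.129, 0.002, -0.992], [0.992, -0.0, 0.129], [0.0, -1.0, -0.002]]
wrist_force: [0.8, 1.2, -1.8]
width: 0.0642
```

Call:
move_arm([
  [[-0.0149, 0, -0.0043, 0, 0.5], [-0.0298, 0, -0.0086, 0, 0.5], [-0.0298, 0, -0.0086, 0, 0.5], [-0.0298, 0, -0.0086, 0, 0.5], [-0.0298, 0, -0.0086, 0, 0.5], [-0.0298, 0, -0.0086, 0, 0.5], [-0.0298, 0, -0.0086, 0, 0.5], [-0.0298, 0, -0.0086, 0, 0.5], [-0.0298, 0, -0.0086, 0, 0.5], [-0.0298, 0, -0.0086, 0, 0.5]],
])

```text
t: 6.75
ee_pos: [0.5713, -0.2049, 0.2275]
tcp_rot: [[0.129, -0.002, -0.992], [0.992, 0.001, 0.129], [0.001, -1.0, 0.002]]
wrist_force: [0.6, -0.8, -1.1]
width: 0.0644
```

Call:
move_arm([
  [[-0.0149, 0, -0.0043, 0, 0.5], [0, 0, 0, 0, 0.5], [0, 0, 0, 0, 0.5], [0, 0, 0, 0, 0.5]],
])

```text
t: 7.15
ee_pos: [0.5742, -0.2166, 0.229]
tcp_rot: [[0.127, -0.0, -0.992], [0.992, 0.0, 0.127], [0.0, -1.0, 0.0]]
wrist_force: [-0.3, 0.5, -0.9]
width: 0.0643
```

```bash
python3 - <<'E'
from h import *
a=cams.grab_frame('side')[:,:,::-1]
a=cv2.resize(a[130:300,310:470],(560,595),interpolation=cv2.INTER_CUBIC)
cv2.imwrite('pics/f1.png',cv2.convertScaleAbs(a,alpha=1.6,beta=15))
E
python3 st.py
```

```text
7.2 [ 0.5743 -0.2166  0.2292] w 0.06419499620098762 F [-0.8  1.1 -1.9] yaw err -0.0016757928732085148
to hover [0.2967 0.0362 0.0442] to G [0.2967 0.1362 0.0442] tilt [ 0.e+00  2.e-04 -1.e+00]
```

View pics/f1.png

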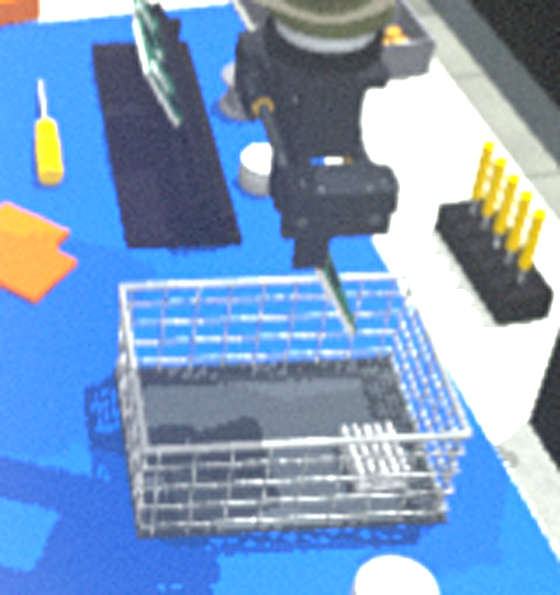

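The board hangs over the basket with its lower edge at (350,330), and the two whole boards are still in their slots at (140,20)–(180,120). Now lowering it into the basket.

Call:
move_arm([
  [[0, 0.02, 0.003, 0, 0.5], [0, 0.02, 0.003, 0, 0.5], [0, 0.02, 0, 0, 0.5], [0, 0.02, 0, 0, 0.5], [0, 0.02, 0, 0, 0.5], [0, 0.015, 0, 0, 0.5], [0, 0.012, 0, 0, 0.5], [0, 0.008, 0, 0, 0.5], [0, 0, 0, 0, 0.5], [0, 0, 0, 0, 0.5]],
])

```text
t: 8.2
ee_pos: [0.5686, -0.2171, 0.0946]
tcp_rot: [[0.128, 0.001, -0.992], [0.992, -0.0, 0.128], [-0.0, -1.0, -0.001]]
wrist_force: [-0.7, 0.2, -1.2]
width: 0.0645
```

```bash
python3 st.py
```

```text
8.2 [ 0.5686 -0.2171  0.0946] w 0.06454122832604134 F [-0.7  0.2 -1.2] yaw err -0.00039085032704555545
to hover [ 0.2978 -0.0985  0.0389] to G [0.2979 0.0015 0.039 ] tilt [ 8.e-04 -5.e-04 -1.e+00]
```

Call:
move_arm([
  [[0, 0.006, 0, 0, 0.5], [0, 0.003, 0, 0, 0.5], [0, 0, 0, 0, 0.5], [0, 0, 0, 0, 1], [0, 0, 0, 0, 1], [0, 0, 0, 0, 1], [0, 0, 0, 0, 1], [0, 0, 0, 0, 1], [0, 0, 0, 0, 1], [0, 0, 0, 0, 1]],
])

```text
t: 9.2
ee_pos: [0.5683, -0.2171, 0.085]
tcp_rot: [[0.128, 0.0, -0.992], [0.992, -0.0, 0.128], [-0.0, -1.0, -0.0]]
wrist_force: [-0.1, 0.8, -0.1]
width: 0.0881
```

Call:
move_arm([
  [[0, -0.005, 0, 0, 1], [0, -0.01, 0, 0, 1], [0, -0.015, 0, 0, 1], [0, -0.02, 0, 0, 1], [0, -0.03, 0, 0, 1], [0, -0.04, 0, 0, 1], [0, -0.04, 0, 0, 1], [0, 0, 0, 0, 1], [0, 0, 0, 0, 1], [0, 0, 0, 0, 1]],
])

```text
t: 10.2
ee_pos: [0.5678, -0.2169, 0.2439]
tcp_rot: [[0.128, -0.002, -0.992], [0.992, 0.001, 0.128], [0.001, -1.0, 0.002]]
wrist_force: [-0.4, 0.8, -0.1]
width: 0.088
```

```bash
python3 - <<'E'
from h import *
a=cams.grab_frame('side')[:,:,::-1]
a=cv2.resize(a[110:370,310:490],(415,600),interpolation=cv2.INTER_CUBIC)
cv2.imwrite('pics/g1.png',cv2.convertScaleAbs(a,alpha=1.6,beta=15))
E
python3 st.py
```

```text
10.25 [ 0.5678 -0.2169  0.2437] w 0.08810487259033041 F [-0.5 -0.7  0.2] yaw err -0.00018581751523316647
to hover [0.2977 0.0511 0.0382] to G [0.2976 0.1511 0.0379] tilt [-0.0021  0.0013 -1.    ]
```

View pics/g1.png

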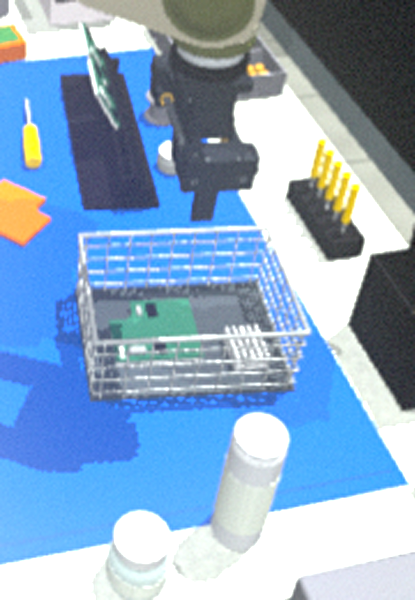

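The board lies flat on the basket floor at (155,330), and the basket is upright in place. Both whole boards are still in the rack, and the gripper is clear. I'll hand the job in.

```bash
python3 -c "
from workcell import close_job; print(close_job())"
```

```text
the job is handed in; nothing more can be done
None
```

The broken board is lying flat in the scrap basket, and the job was handed in after about 10 s of the 48 s allowed. Handing in reports no verdict, so I don't have a confirmed pass.

- **Grasp:** I didn't use the suggested grip point. The moves only allow turning about the vertical, so the tool could not tilt to match the 27° lean. I pinched the board across its 65 mm wide top part instead, with one finger in the notch and the other on the opposite edge. The measured opening was 64–65 mm.
- **Draw-out and drop:** I drew the board about 90 mm along the slot's lean, carried it over the basket and let go with its lower edge roughly 10 mm above the basket floor.
- **Last checks:** The final picture shows the board flat in the basket and the basket upright. Both whole boards were still in the rack, and the bystanders in view looked undisturbed. The gripper was open and clear, with about zero wrist force. I judged the basket's position by eye and did not re-measure it. None of the checks failed or disagreed.

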